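Close the slanted biscuit jar

TASK

The biscuit jar on the window sill has been filled. Set its loose glass lid gently onto the slanted mouth so that it sits flush all round, then swing the wire clamp with the red tab over the lid and press it down until it snaps shut past its roller. Leave the timer, the ramekin and the egg separator where they are, and let go of everything.

Things in the scene. Friction and masses are not known exactly. Their poses are not given: they have to be found in the camera images.
- lid_center (a point): Centre of the loose round lid, half-way up its 54 mm height; z along its axis, up through the knob. The black cylindrical knob (32 mm diameter, 34 mm tall) reaches from 7 mm below to 27 mm above this point. Starts lying on its plug on the sill, knob up, at either of two places (the ramekin at the other). Seated, this point is 17 mm along the jar_mouth +z from jar_mouth.
- lid: The same lid, about 220 g; origin at its underside's centre, 27 mm below lid_center. From below: orange plug 76 mm diameter x 10 mm, clear glass disc with steel edge 98 mm diameter x 10 mm, then the knob. Seated, the plug hangs inside the mouth with 6 mm play all round and the disc lies flat on the rim.
- jar_mouth (a point): Centre of the jar's mouth, in the plane of its flat rim. z axis: the jar's axis, pointing out of the mouth, leaning 30 degrees from vertical roughly towards the robot; x: in the rim plane towards its high side, away from the robot; y: level. The clamp's hinge is on the +x side, its roller catch on the -x side.
- jar: Glass biscuit jar with steel bands, fixed in a steel stand: 100 mm outer, 88 mm inner diameter, 120 mm long; origin at the centre of its bottom, 120 mm along -z from jar_mouth, axes as there.
- clamp (a joint): Clamp angle, rad: 0 = shut over a seated lid, grows as it opens. Starts open at 2.1 to 2.55 (stop at 2.65), leaning behind the mouth; light friction holds it where it is left. From about 0.12 to 0.04 its steel nose rides over a sprung roller (5 to 10 N at the red tab), then it snaps to about 0 and holds the lid. If the lid is not home it cannot shut.
- clamp_hinge (a point): Midpoint of the clamp's hinge axis, fixed at x = 62, y = 0, z = 13.5 mm in the jar_mouth frame; the axis is parallel to that frame's y. This point's axes turn with the clamp: its -x points along the arm to the red tab. At clamp angle a the arm points along (-cos a, 0, sin a) in the jar_mouth frame.
- clamp_tab (a point): Point on the clamp's red tab, 150 mm from the hinge along the arm, mid-width, mid-thickness. Tab: 26 mm wide (y), 8 mm thick, 103 to 168 mm from the hinge; z is its face away from the lid when shut. Rest of clamp: a U of 7 mm wire, legs 60 mm apart passing either side of the knob, cross bar 104 mm out; a steel nose reaches 33 mm below the tab's middle at 124 to 136 mm out.
- timer: Bystander: grey plastic kitchen timer with three white dials and a chrome button on top, 55 x 150 x 70 mm (78 mm with the button), 450 g; origin at the centre of its underside.
- ramekin: Bystander: black round bowl, 90 mm diameter, 45 mm high; origin at the centre of its underside.
- separator: Bystander: white plastic egg separator, a shallow cup of 72 mm diameter, 20 mm high, with a flat handle along its -x axis, 152 mm long in all; origin under the cup's centre.

How it is judged:
By the outcome, as a careful person would: the job done as asked, in the order asked, and still so for the second after the job is handed in, with the robot touching nothing.
It also fails if it takes over 54 s, if anything falls off the work surface, if the arm or the gripper's body presses on something with over 40 N, if the wrist force passes 120 N, or if a joint passes its speed limit or range.

ROBOT

A 7-joint arm with a two-finger parallel gripper is mounted at the origin on the work surface. World frame = base frame: x ahead of the robot, y to its left, z up, the work surface at z = 0. Lengths are in m, angles in rad, forces in N, time in s.
With the tool pointing down it reaches from about 0.4 to 0.85 m from the base axis. Payload 10.4 kg.
Tool frame: the origin (TCP) lies on the centre line of the jaws, within the pads' length; the fingertips stand 8 mm ahead of it and the grasp point (between the pads) lies 11 mm behind it (r.finger_overhang is the distance from the TCP to the fingertips, in m); z points along the fingers, y is the line along which they close (so a half turn about z gives the same grasp; the last joint's range is limited). The gripper opens to 87 mm and grips with 3 to 60 N. Pads are 19 mm wide; open, the fingers measure 117 mm over their backs; the gripper's body (75 mm by 190 mm) begins 51 mm behind the grasp point.
Start: joints at [-1.297, 0.332, -0.065, 1.46, 0.022, 1.35, -0.088], TCP at [0.183, 0.598, 0.231] pointing down, gripper open.
Joint ranges: [-2.6, 2.6], [-0.5, 2.12], [-1.47, 1.34], [0.16, 2.42], [-1.27, 4.41], [0.06, 2.06], [-2.6, 2.6]. Speed limits (rad/s): [2.22, 2.22, 2.79, 2.79, 3.14, 3.14, 3.14].

INTERFACE

Orientations are given as a unit quaternion [x, y, z, w].
In Python, from bench import r, vision gives the robot as it stands.
- The arm moves only by the tool drive_tool, never from a script. Its argument "series" is a list of rows, each a list of 2 entries, a list of its own where there are three numbers: the shift along the world's x, y, z in cm, then the turn about the world's z in degrees. A call has exactly 10 rows; each row shifts and turns the commanded pose from where the row before left it; what a row does not reach is not made up. A row lasts 1/8 s, in which the tool goes at most 62.5 mm and 10.7 degrees, less where a joint would pass 70% of its speed; a pose out of reach is approached as far as the arm can. A call with a gripper value outside its range is refused whole. "hand" is the closure, from 0 (fully open) to 1 (shut), set as the call begins (left out, the last holds). The fingers move at their own pace and stop on an object; "newtons" is the grip in N (left out, the last holds). Time passes only in rows, so rows that do not move let the fingers close, or fill a call up. It gives the time, the measured TCP pose, the force, the opening and the grip force at its end, in the units of the state.
- r.read_state(): the state, without advancing time (a new reading comes with each control period).
- vision.camera(name): name is "scene" or "top" or "wrist"; returns a dict with "color" (420x560x3 uint8, red, green, blue), "intrinsics" (3x3 intrinsics, pixels), "R" (3x3) and "t" (3): a world point X has camera coordinates R X + t; the wrist camera has in their place "mount" (4x4, takes a point from camera to tool coordinates, whose origin is the TCP and whose axes are the flange's). Camera axes: x right, y down, z forward; pixel columns grow to the right and rows downward; lengths in m; the calibration is good to about 2 mm. A picture is of the moment at which its call begins: read the wrist's pose just before it. There is no depth.
- r.close_job(): hands the job in; it is judged then, once.
The state is a dict: "time": time; "joint_positions": joint angles; "joint_vel": joint speeds; "joint_torque": joint torques, N m; "ee_pos": TCP position; "eef_rot": TCP orientation; "ft_force": force on the tool from outside, world axes, zero at the start; "torque": the same for the moment, N m; "width": finger opening in m; "grip_force": force on a finger pad.
Only numpy, scipy, OpenCV 4.12 (cv2) and the standard library are available. Lean on these libraries where they do the work, as an engineer would, in place of code of your own. Each camera call takes 0.05 s, during which the arm holds its last target. There are 200 camera calls.

## Working session

There is one attempt and no reset: what is moved stays moved. The work goes in short steps, Python scripts to look and compute and a tool call to move; the robot and the scene stay as the last step left them, time stands still between calls to the robot, and variables do not carry over. Pictures are saved under pics/ and viewed, at most 13 in all, crops included, and the job is handed in when it is done.

Besides the shell and the picture viewer there is one more tool, called after "Request:" by a JSON object that holds its "api" and its "payload", one argument or row to a line. drive_tool: Moves the arm, as the interface text tells. Its arguments: {"type":"object","properties":{"series":{"type":"array"},"hand":{"type":"number"},"newtons":{"type":"number"}},"required":["series"]}

```bash
ls; mkdir -p pics; python3 - <<'E'
from bench import r, vision
import cv2,numpy as np
s=r.read_state();print(s)
for n in("scene","top"):
    c=vision.camera(n);cv2.imwrite(f"pics/{n}0.png",c["color"][:,:,::-1]);print(n,c["intrinsics"],c["R"],c["t"])
    np.savez(f"{n}0.npz",**c)
c=vision.camera("wrist");print(c["mount"],c["intrinsics"])
E
```

```text
pics
{'time': 0.0, 'joint_positions': array([-1.29662352,  0.33286634, -0.06468583,  1.46096767,  0.02160489,
        1.34992212, -0.0885228 ]), 'joint_vel': array([ 9.61902276e-04,  1.53178997e-03,  9.69738321e-05, -1.10135052e-03,
        1.80437035e-04, -2.20327655e-03,  2.97452562e-04]), 'joint_torque': array([ 7.35246194e-04, -6.23264194e+01,  2.47703085e-02, -3.89883971e+01,
       -6.14519650e-02,  4.00011067e-02,  1.36633084e-04]), 'ee_pos': array([0.1826728 , 0.59729464, 0.22974478]), 'eef_rot': array([ 1.47849136e-01,  9.89009653e-01, -7.30696723e-04, -6.89257519e-05]), 'ft_force': array([-0.07290685, -0.39474208, -0.35449189]), 'torque': array([0.0718914 , 0.01470489, 0.04601473]), 'grip_force': 0.0, 'width': 0.08692380656733444}
scene [[419.03814414   0.         282.13635443]
 [  0.         419.03814414 209.92760315]
 [  0.           0.           1.        ]] [[ 0.38644014  0.92225474  0.0104986 ]
 [ 0.66399535 -0.27028876 -0.69717585]
 [-0.64013608  0.27638775 -0.71682328]] [-0.1323092  -0.29588526  1.47594428]
top [[394.75081511   0.         278.25176037]
 [  0.         394.75081511 212.32679875]
 [  0.           0.           1.        ]] [[ 0.01570355 -0.99986686  0.00443294]
 [-0.98945005 -0.01617823 -0.14396828]
 [ 0.14402083 -0.00212536 -0.98957237]] [-0.11109546  0.55794817  1.05726632]
[[-1.37751638e-03 -9.65094362e-01 -2.61898789e-01  7.20291378e-02]
 [ 9.99998997e-01 -1.41532295e-03 -4.42720835e-05  2.11029914e-04]
 [-3.27944629e-04 -2.61898588e-01  9.65095344e-01 -1.54219632e-01]
 [ 0.00000000e+00  0.00000000e+00  0.00000000e+00  1.00000000e+00]] [[367.99342739   0.         279.9370038 ]
 [  0.         367.99342739 209.49496057]
 [  0.           0.           1.        ]]
```

View pics/scene0.png

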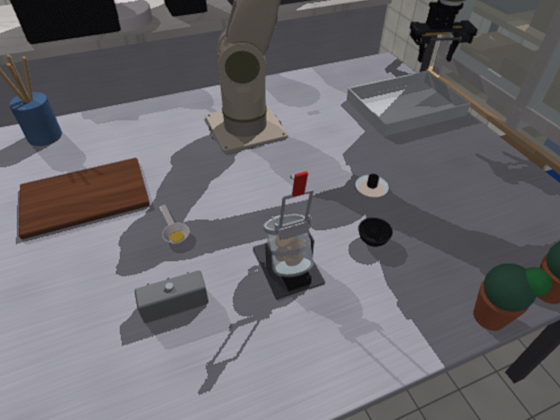

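View pics/top0.png

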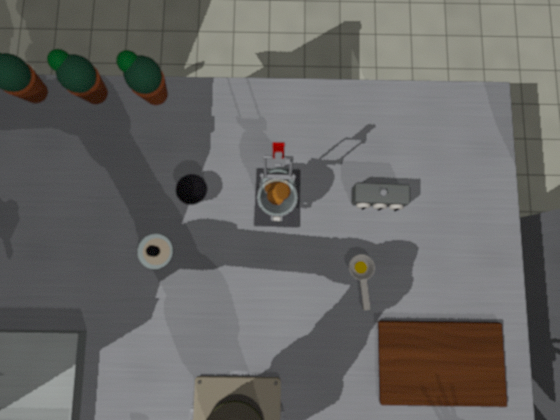

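The scene view shows the lid at about (373,185), the ramekin at (375,231), the jar at about (288,225) and the red tab at (300,183). In the top view the lid is at (155,251) and the jar at (278,195). Next I'll zoom in on the jar and triangulate the tab, knob and lid.

```bash
cat > h.py <<'E'
import numpy as np,cv2
from scipy.spatial.transform import Rotation as Ro
def load(n): 
    d=dict(np.load(n+".npz")); return d
def ray(c,px):
    d=np.linalg.inv(c["intrinsics"])@np.array([px[0],px[1],1.]); R=c["R"];return -R.T@c["t"],(R.T@d)/np.linalg.norm(d)
def plane(c,px,z):
    o,d=ray(c,px);return o+d*(z-o[2])/d[2]
def tri(*cp):
    A=np.zeros((3,3));b=np.zeros(3)
    for c,p in cp:
        o,d=ray(c,p);M=np.eye(3)-np.outer(d,d);A+=M;b+=M@o
    X=np.linalg.solve(A,b); return X,[round(1e3*float(np.linalg.norm((np.eye(3)-np.outer(ray(c,p)[1],ray(c,p)[1]))@(X-ray(c,p)[0]))),1) for c,p in cp]
def wrist(vision,r):
    s=r.read_state();c=vision.camera("wrist");T=np.eye(4);T[:3,:3]=Ro.from_quat(s["eef_rot"]).as_matrix();T[:3,3]=s["ee_pos"]
    M=np.linalg.inv(T@c["mount"]);return dict(color=c["color"],intrinsics=c["intrinsics"],R=M[:3,:3],t=M[:3,3])
def blobs(m,n=3,amin=8):
    k,_,st,ce=cv2.connectedComponentsWithStats(m.astype(np.uint8));o=[(int(st[i,4]),ce[i].round(1).tolist(),st[i,:4].tolist()) for i in range(1,k) if st[i,4]>=amin];return sorted(o,reverse=True)[:n]
def red(im):
    a=im.astype(int);return (a[...,0]>120)&(a[...,1]<60)&(a[...,2]<60)
E
python3 - <<'E'
from h import *
s,t=load("scene0"),load("top0")
for c in(s,t):
    print("red",blobs(red(c["color"])))
    w=c["color"].max(2)<45
    print("dark",[b for b in blobs(w,12,20)])
p=lambda c:blobs(red(c["color"]))[0][1]
print("tab",tri((s,p(s)),(t,p(t))))
for z in(.027,.054): print("lid@z",z,plane(t,(155,251),z),plane(s,(373,185),z))
a=cv2.resize(s["color"][160:300,235:335],None,fx=4,fy=4,interpolation=cv2.INTER_CUBIC)
b=cv2.resize(t["color"][132:232,240:320],None,fx=4.9,fy=5.6,interpolation=cv2.INTER_CUBIC)
b=cv2.resize(t["color"][132:232,240:320],(400,500),interpolation=cv2.INTER_CUBIC);b=cv2.copyMakeBorder(b,0,60,0,0,0)
cv2.imwrite("pics/jar.png",np.hstack([a,b])[...,::-1])
E
```

```text
red [(27, [300.9, 173.8], [295, 172, 13, 5])]
dark [(3776, [65.1, 18.4], [10, 0, 110, 44]), (1959, [440.1, 30.5], [410, 0, 67, 71]), (1289, [535.2, 352.2], [506, 320, 54, 63]), (778, [241.9, 66.7], [226, 52, 33, 31]), (738, [374.8, 231.5], [359, 218, 33, 29]), (696, [287.3, 278.4], [265, 244, 46, 55]), (559, [185.6, 6.5], [165, 0, 42, 16]), (353, [84.3, 220.6], [20, 203, 129, 36]), (160, [497.8, 302.4], [485, 290, 34, 22]), (118, [372.4, 180.6], [368, 174, 10, 14]), (96, [553.5, 269.8], [547, 261, 13, 18]), (68, [290.3, 1.0], [280, 0, 28, 4])]
red [(101, [277.9, 147.1], [273, 143, 11, 10])]
dark [(717, [190.8, 188.7], [176, 174, 31, 30]), (332, [242.6, 402.8], [217, 395, 46, 25]), (321, [19.9, 71.7], [0, 54, 31, 37]), (241, [86.4, 72.0], [68, 55, 28, 38]), (157, [152.8, 73.6], [138, 56, 24, 37]), (91, [152.5, 250.5], [147, 246, 12, 10]), (56, [296.9, 178.9], [293, 170, 7, 23]), (44, [534.2, 318.2], [528, 312, 13, 13]), (38, [539.9, 381.0], [533, 375, 14, 13]), (33, [538.7, 415.6], [536, 409, 9, 11]), (33, [535.4, 351.4], [531, 347, 12, 10]), (33, [529.7, 262.5], [525, 255, 10, 15])]
tab (array([ 0.65443528, -0.0974969 ,  0.33426051]), [1.2, 1.2])
lid@z 0.027 [0.44770793 0.23782543 0.027     ] [0.46109677 0.23851996 0.027     ]
lid@z 0.054 [0.44657473 0.22953855 0.054     ] [0.48499861 0.21876569 0.054     ]
```

View pics/jar.png

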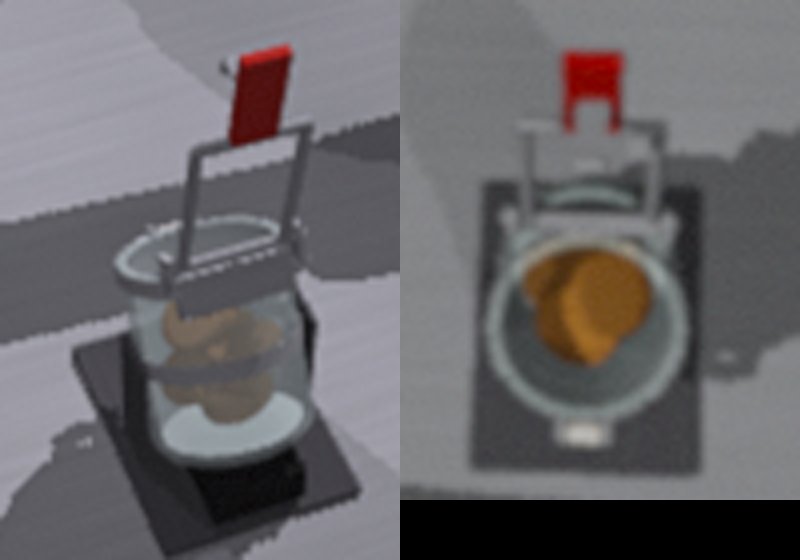

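The left panel (scene) shows the tab from about (301.5,173) to (298.5,194.5) and the rim centre at about (287,224.5). The right panel (top) shows the rim centre at (277.5,197.4), the tab's end at (278.6,142.5) and the crossbar at (278.4,157).

```bash
python3 - <<'E'
from h import *
s,t=load("scene0"),load("top0")
for n,a,b in(("mouth",(287,224.5),(277.5,197.4)),("tabend",(301.5,173),(278.6,142.5)),("bar",(298.5,194.5),(278.4,157)),("knob",(372.4,180.6),(152.5,250.5)),):
    print(n,tri((s,a),(t,b)))
# stand base orientation from top: left/right edges of stand; catch & tab line
for p in((335,195.5),(362,195),(380,195)):print("timer",plane(t,p,.07))
# stand plate corners in top at z~.005
for p in((256.5,168),(300,168),(254.5,225.5),(300,225.5)):print(plane(t,p,.005).round(3))
E
```

```text
mouth (array([ 0.58790869, -0.09592153,  0.12323049]), [3.7, 3.7])
tabend (array([ 0.66145176, -0.09928295,  0.34249604]), [0.7, 0.7])
bar (array([ 0.65011427, -0.09851585,  0.27680258]), [1.6, 1.6])
knob (array([0.44871258, 0.24304504, 0.03248265]), [0.1, 0.1])
timer [ 0.60423318 -0.25595037  0.07      ]
timer [ 0.60683781 -0.32959793  0.07      ]
timer [ 0.60765077 -0.37871694  0.07      ]
[ 0.695 -0.037  0.005]
[ 0.697 -0.164  0.005]
[ 0.526 -0.035  0.005]
[ 0.528 -0.165  0.005]
```

Request:
{"api": "drive_tool", "payload": {
  "series": [
    [[2.8, -5, 0.8], 1.7],
    [[2.8, -5, 0.8], 1.7],
    [[2.8, -5, 0.8], 1.7],
    [[2.8, -5, 0.8], 1.7],
    [[2.8, -5, 0.8], 1.7],
    [[2.8, -5, 0.8], 1.7],
    [[2.8, -5, 0.8], 1.7],
    [[2.8, -5, 0.8], 1.7],
    [[2.8, -5, 0.8], 1.7],
    [[2.8, -5, 0], 1.7]
  ],
  "hand": 1,
  "newtons": 8
}}

```text
time: 1.4
ee_pos: [0.4636, 0.096, 0.3032]
eef_rot: [-0.001, 1.0, 0.0, 0.001]
ft_force: [1.1, 1.0, -1.2]
width: 0.0023
grip_force: 0.0
```

Request:
{"api": "drive_tool", "payload": {
  "series": [
    [[1.4, -3.9, 0], 0],
    [[1.4, -3.9, 0], 0],
    [[1.4, -3.9, 0], 0],
    [[1.4, -3.9, 0], 0],
    [[1.4, -3.9, 0], 0],
    [[0, 0, 0], 0],
    [[0, 0, 0], 0],
    [[0, 0, 0], 0],
    [[0, 0, 0], 0],
    [[0, 0, 0], 0]
  ]
}}

```text
time: 2.65
ee_pos: [0.5327, -0.0968, 0.3027]
eef_rot: [-0.0, 1.0, 0.0, 0.0]
ft_force: [0.4, -0.1, 0.4]
width: 0.0002
grip_force: 0.0
```

```bash
python3 - <<'E'
from h import *
from bench import r,vision
w=wrist(vision,r);print(r.read_state()["ee_pos"]);np.savez("w1.npz",**w);cv2.imwrite("pics/w1.png",w["color"][...,::-1])
print(-w["R"].T@w["t"],w["R"][2])
E
```

```text
[ 0.5327632  -0.09695278  0.30267342]
[ 0.46078523 -0.09654761  0.45687339] [ 2.62107351e-01  3.78083775e-04 -9.65038649e-01]
```

View pics/w1.png

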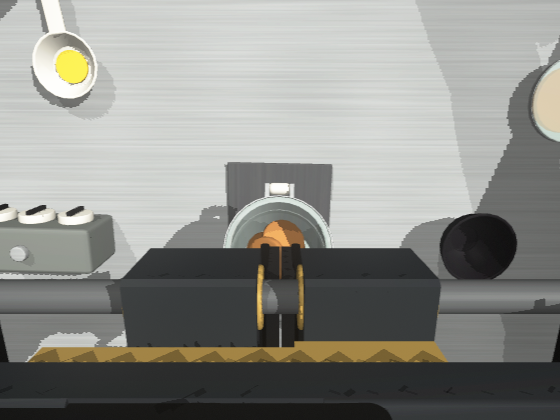

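The wrist view shows the roller at (279,189), the rim's low outer edge at about (278,197), and the rim's sides at columns 224 and 331.

```bash
python3 - <<'E'
from h import *
w=load("w1")
def pj(X): p=w["intrinsics"]@(w["R"]@X+w["t"]);return (p[:2]/p[2]).round(1)
m=np.array([.585,-.097,.131]);u=np.array([.866,0,.5])
print("low",pj(m-.05*u),"L/R",pj(m+[0,.05,0]),pj(m-[0,.05,0]))
g=w["color"].astype(int);print(np.c_[np.arange(186,206),g[186:206,262].reshape(-1,3)].tolist())
for row in(225,235,243): print(row,"L",g[row,214:236].sum(1).tolist(),"R",g[row,318:342].sum(1).tolist())
E
```

```text
low [279.3 195.3] L/R [332.4 246. ] [226.3 246.1]
[[186, 108, 108, 108], [187, 108, 108, 108], [188, 108, 108, 108], [189, 108, 108, 108], [190, 108, 108, 108], [191, 108, 108, 108], [192, 108, 108, 108], [193, 108, 107, 107], [194, 108, 107, 107], [195, 108, 107, 107], [196, 107, 107, 107], [197, 138, 138, 137], [198, 227, 228, 227], [199, 150, 158, 152], [200, 213, 224, 218], [201, 215, 225, 219], [202, 220, 229, 224], [203, 223, 231, 227], [204, 209, 220, 214], [205, 136, 144, 141]]
225 L [405, 405, 406, 407, 408, 408, 408, 408, 407, 408, 409, 406, 406, 371, 311, 599, 597, 562, 653, 656, 648, 647] R [292, 500, 623, 642, 656, 665, 669, 528, 576, 514, 320, 536, 635, 635, 635, 636, 636, 636, 635, 636, 638, 638, 637, 637]
235 L [405, 407, 405, 405, 406, 405, 405, 408, 406, 404, 357, 593, 567, 545, 650, 672, 660, 646, 576, 448, 388, 452] R [302, 363, 378, 311, 271, 404, 568, 639, 661, 667, 666, 561, 631, 670, 632, 631, 632, 632, 631, 630, 632, 632, 631, 631]
243 L [398, 398, 398, 398, 398, 398, 398, 398, 398, 418, 568, 594, 598, 638, 638, 641, 618, 507, 474, 467, 425, 403] R [266, 264, 274, 294, 344, 366, 312, 433, 582, 633, 646, 659, 600, 583, 637, 639, 632, 630, 631, 629, 631, 628, 631, 630]
```

Request:
{"api": "drive_tool", "payload": {
  "series": [
    [[2, -0.1, 0], 0],
    [[2, -0.1, 0], 0],
    [[2, 0, 0], 0],
    [[1.5, 0, 0], 0],
    [[1, 0, 0], 0],
    [[1, 0, 0], 0],
    [[1, 0, 0], 0],
    [[1, 0, 0], 0],
    [[0.5, 0, 0], 0],
    [[0, 0, 0], 0]
  ]
}}

```text
time: 3.95
ee_pos: [0.6531, -0.0993, 0.3024]
eef_rot: [0.0, 1.0, -0.0, -0.0]
ft_force: [0.6, -0.2, -0.1]
width: 0.0005
grip_force: 0.0
```

```bash
python3 - <<'E'
from h import *
from bench import r,vision
print(r.read_state()["ee_pos"],r.read_state()["ft_force"])
im=[]
for n in("scene","top"):
    c=vision.camera(n);np.savez(n+"1.npz",**c);im.append(c["color"])
a=cv2.resize(im[0][130:270,225:325],None,fx=4,fy=4);b=cv2.resize(im[1][112:252,230:330],None,fx=4,fy=4)
cv2.imwrite("pics/p1.png",np.hstack([a,b])[...,::-1])
E
```

```text
[ 0.65305554 -0.09934253  0.30243125] [ 0.56386329 -0.22805466 -0.13257472]
```

View pics/p1.png

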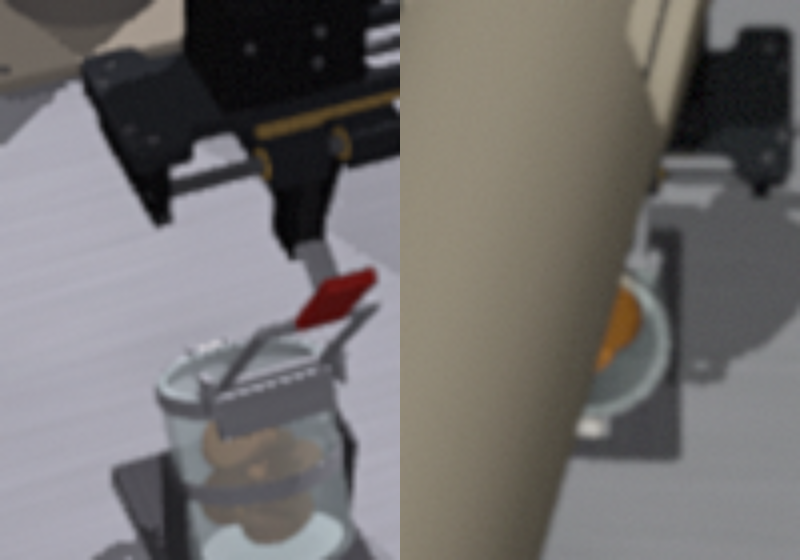

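Request:
{"api": "drive_tool", "payload": {
  "series": [
    [[-4, 0, 0], 0],
    [[-4, 3, 0], 0],
    [[-2, 5, -1], 0],
    [[-2, 5, -1], 0],
    [[-1.3, 5, -1], 0],
    [[-1, 5, -1], 0],
    [[-1, 5, -1], 0],
    [[0, 5, 0], 0],
    [[0, 1.2, 0], 0],
    [[0, 0, 0], 0]
  ],
  "hand": 0
}}

```text
time: 5.3
ee_pos: [0.4997, 0.2427, 0.2526]
eef_rot: [-0.0, 1.0, -0.0, 0.0]
ft_force: [0.1, 0.3, -0.0]
width: 0.0853
grip_force: 0.0
```

```bash
python3 - <<'E'
from h import *
from bench import r,vision
w=wrist(vision,r);print(r.read_state()["ee_pos"]);np.savez("w2.npz",**w);cv2.imwrite("pics/w2.png",w["color"][...,::-1])
m=w["color"].max(2)<45
for b in blobs(m[:250],5,200): print(b, plane(w,b[1],.054),plane(w,b[1],.037))
E
```

```text
[0.50011415 0.24143343 0.252759  ]
```

View pics/w2.png

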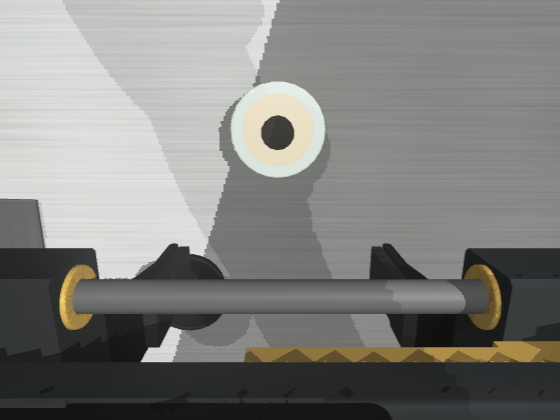

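The lid's disc is centred at about (278,129) and its knob top at about (278,133). The gripper is open.

```bash
python3 - <<'E'
from h import *
w=load("w2");g=w["color"].astype(int)
m=(g.max(2)<90)&(g.max(2)>0);m[:100]=0;m[170:]=0;m[:,:240]=0;m[:,315:]=0
print(blobs(m,2))
print(plane(w,(278,132.5),.054),plane(w,(278.2,129.5),.020))
E
```

```text
[(842, [277.3, 132.4], [262, 116, 32, 34])]
[0.4486152  0.24120879 0.054     ] [0.4475986  0.24124423 0.02      ]
```

Request:
{"api": "drive_tool", "payload": {
  "series": [
    [[-2.6, 0, -2], 0],
    [[-2.6, 0, -4], 0],
    [[0, 0, -4], 0],
    [[0, 0, -4], 0],
    [[0, 0, -4], 0],
    [[0, 0, -2], 0],
    [[0, 0, -1], 0],
    [[0, 0, -0.8], 0],
    [[0, 0, 0], 0],
    [[0, 0, 0], 0]
  ]
}}

```text
time: 6.6
ee_pos: [0.4482, 0.2429, 0.0353]
eef_rot: [0.0, 1.0, 0.0, 0.0]
ft_force: [-0.5, 0.3, 0.3]
width: 0.0869
grip_force: 0.0
```

Request:
{"api": "drive_tool", "payload": {
  "series": [
    [[0, 0, 0], 0],
    [[0, 0, 0], 0],
    [[0, 0, 0], 0],
    [[0, 0, 0], 0],
    [[0, 0, 0], 0],
    [[0, 0, 0], 0],
    [[0, 0, 0], 0],
    [[0, 0, 0], 0],
    [[0, 0, 0], 0],
    [[0, 0, 0], 0]
  ],
  "hand": 1,
  "newtons": 8
}}

```text
time: 7.85
ee_pos: [0.4478, 0.2426, 0.0345]
eef_rot: [0.0, 1.0, 0.0, -0.0]
ft_force: [-0.6, -0.2, 0.0]
width: 0.0316
grip_force: 8.0
```

Request:
{"api": "drive_tool", "payload": {
  "series": [
    [[0, 0, 1], 0],
    [[0, 0, 3], 0],
    [[0, 0, 4], 0],
    [[0, 0, 4], 0],
    [[0, 0, 4], 0],
    [[1, -2, 4], 0],
    [[2, -4, 1.5], 0],
    [[2, -4, 0], 0],
    [[2, -4, 0], 0],
    [[1, -4, 0], 0]
  ]
}}

```text
time: 9.1
ee_pos: [0.5283, 0.0613, 0.2502]
eef_rot: [0.0, 1.0, 0.0, 0.0]
ft_force: [0.6, 0.1, -2.8]
width: 0.0312
grip_force: 8.0
```

Request:
{"api": "drive_tool", "payload": {
  "series": [
    [[1, -4, 0], 0],
    [[1, -4, 0], 0],
    [[1, -3, 0], 0],
    [[1, -3, 0], 0],
    [[0.8, -2.2, 0], 0],
    [[0, 0, -1], 0],
    [[0, 0, -2], 0],
    [[0, 0, -1.6], 0],
    [[0, 0, 0], 0],
    [[0, 0, 0], 0]
  ]
}}

```text
time: 10.35
ee_pos: [0.576, -0.099, 0.2042]
eef_rot: [-0.0, 1.0, 0.0, 0.0]
ft_force: [-0.6, -0.7, -1.3]
width: 0.0318
grip_force: 8.0
```

```bash
python3 - <<'E'
from h import *
from bench import r,vision
print(r.read_state()["ee_pos"],r.read_state()["ft_force"],r.read_state()["width"])
w=wrist(vision,r);np.savez("w3.npz",**w);c=vision.camera("scene")["color"]
a=cv2.resize(c[140:290,220:340],(480,600),interpolation=cv2.INTER_CUBIC);b=cv2.resize(w["color"],(320,240));b=cv2.copyMakeBorder(b,0,360,0,0,0)
cv2.imwrite("pics/w3.png",np.hstack([a,b])[...,::-1])
E
```

```text
[ 0.57599698 -0.09904967  0.20417661] [-0.63852316 -0.70532678 -1.33593085] 0.03178460600860732
```

View pics/w3.png

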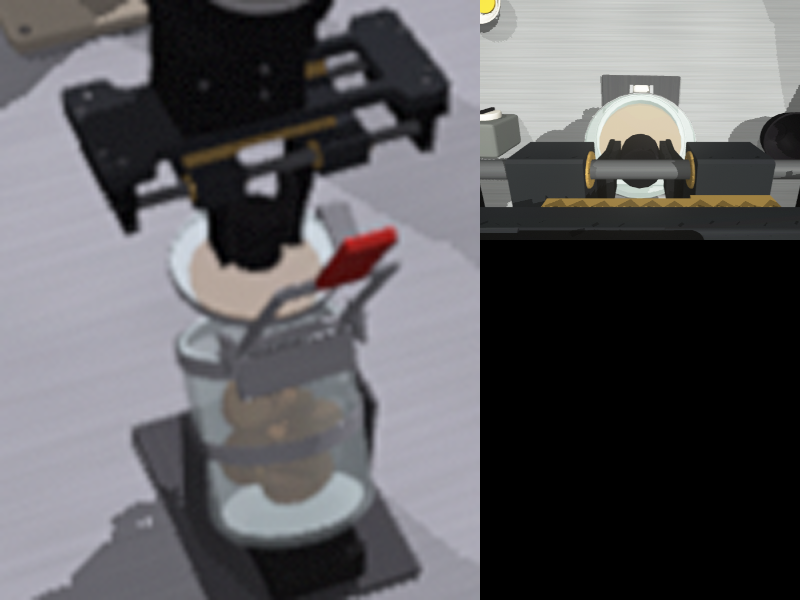

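The lid hangs level over the mouth, with its disc at about (255,265) in the scene crop, and the clamp is well clear. I'll lower it until it touches.

Request:
{"api": "drive_tool", "payload": {
  "series": [
    [[0, 0, -0.6], 0],
    [[0, 0, -0.6], 0],
    [[0, 0, -0.4], 0],
    [[0, 0, -0.3], 0],
    [[0, 0, -0.3], 0],
    [[0, 0, -0.2], 0],
    [[0, 0, -0.2], 0],
    [[-0.1, 0, -0.2], 0],
    [[0, 0, 0], 0],
    [[0, 0, 0], 0]
  ],
  "newtons": 5
}}

```text
time: 11.7
ee_pos: [0.575, -0.0993, 0.1757]
eef_rot: [0.0, 1.0, -0.0, 0.0]
ft_force: [-0.4, 0.3, -1.6]
width: 0.0316
grip_force: 5.0
```

Request:
{"api": "drive_tool", "payload": {
  "series": [
    [[-0.1, 0, -0.2], 0],
    [[-0.1, 0, -0.2], 0],
    [[-0.1, 0, -0.2], 0],
    [[-0.1, 0, -0.2], 0],
    [[0, 0, -0.2], 0],
    [[0, 0, -0.2], 0],
    [[0, 0, 0], 0],
    [[0, 0, 0], 0],
    [[0, 0, 0], 0],
    [[0, 0, 0], 0]
  ]
}}

```text
time: 12.95
ee_pos: [0.5709, -0.0993, 0.1636]
eef_rot: [0.0, 1.0, 0.0, 0.0]
ft_force: [-0.4, -0.2, -1.6]
width: 0.0319
grip_force: 5.0
```

```bash
python3 - <<'E'
from h import *
from bench import r,vision
w=wrist(vision,r);np.savez("w4.npz",**w);c=vision.camera("scene")["color"]
a=cv2.resize(c[160:290,230:330],(460,598),interpolation=cv2.INTER_CUBIC);b=cv2.resize(w["color"][130:260,200:360],(320,260));b=cv2.copyMakeBorder(b,0,338,0,0,0)
cv2.imwrite("pics/w4.png",np.hstack([a,b])[...,::-1])
E
```

```text
(no output)
```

View pics/w4.png

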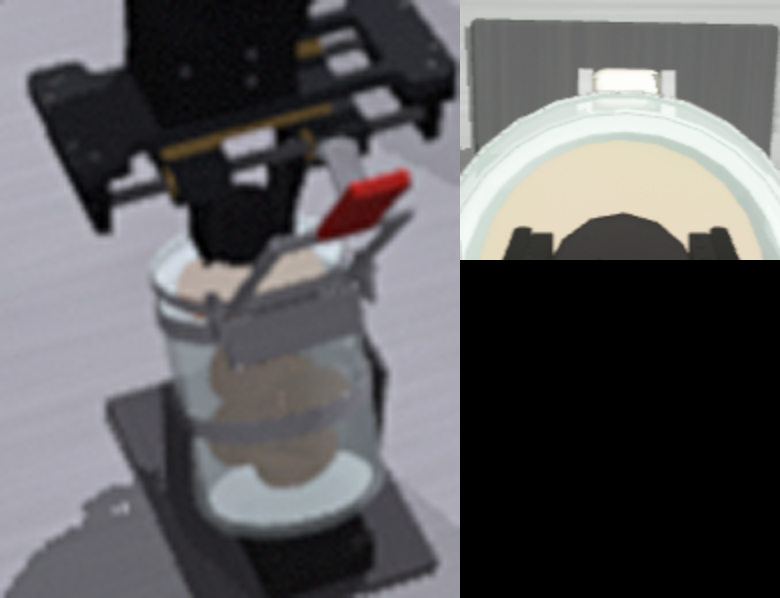

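The lid is tilting into the mouth: its steel edge is just above the rim, at about (160,290) in the left crop. I'll carry on along the arc.

Request:
{"api": "drive_tool", "payload": {
  "series": [
    [[-0.1, 0, -0.2], 0],
    [[-0.1, 0, -0.2], 0],
    [[0, 0, -0.2], 0],
    [[0, 0, -0.2], 0],
    [[-0.1, 0, -0.2], 0],
    [[0, 0, -0.1], 0],
    [[0, 0, 0], 0],
    [[0, 0, 0], 0],
    [[0, 0, 0], 0],
    [[0, 0, 0], 0]
  ]
}}

```text
time: 14.3
ee_pos: [0.5685, -0.0992, 0.1533]
eef_rot: [-0.0, 1.0, 0.0, 0.001]
ft_force: [0.5, 1.0, 5.4]
width: 0.0318
grip_force: 5.0
```

Request:
{"api": "drive_tool", "payload": {
  "series": [
    [[0, 0, 0], 0],
    [[0, 0, 0], 0],
    [[0, 0, 0], 0],
    [[0, 0, 0], 0],
    [[0, 0, 0], 0],
    [[0, 0, 2], 0],
    [[0, 0, 4], 0],
    [[0, 0, 5], 0],
    [[-2, 0, 5], 0],
    [[-4, 0, 2], 0]
  ],
  "hand": 0
}}

```text
time: 15.55
ee_pos: [0.5084, -0.0997, 0.335]
eef_rot: [0.0, 1.0, -0.001, 0.002]
ft_force: [0.4, -0.1, 0.1]
width: 0.0867
grip_force: 0.0
```

```bash
python3 - <<'E'
from h import *
from bench import r,vision
print(r.read_state()["ee_pos"],r.read_state()["ft_force"])
w=wrist(vision,r);np.savez("w5.npz",**w);c=vision.camera("scene");np.savez("scene5.npz",**c);c=c["color"];t=vision.camera("top");np.savez("top5.npz",**t)
a=cv2.resize(c[160:290,230:330],(460,598),interpolation=cv2.INTER_CUBIC);b=cv2.resize(w["color"][130:280,200:360],(320,300));t=cv2.resize(t["color"][110:250,205:355],(320,298))
cv2.imwrite("pics/w5.png",np.hstack([a,np.vstack([b,t])])[...,::-1])
E
```

```text
[ 0.50835602 -0.09968255  0.33503778] [ 0.38213337 -0.05284073  0.09061359]
```

View pics/w5.png

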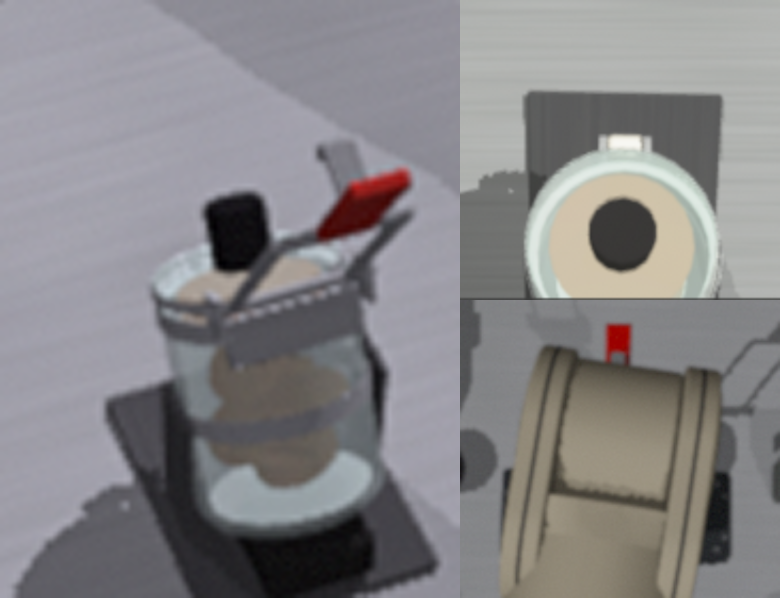

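The lid sits flush: the disc is concentric with the rim, and the knob leans along the jar's axis at about (237,232) in the left crop. The clamp is still open, with its tab at about (365,205). Next I'll take the closed fingers over and behind the tab.

Request:
{"api": "drive_tool", "payload": {
  "series": [
    [[0, 0, 3], 0],
    [[2, 0, 2.5], 0],
    [[4, 0, 0], 0],
    [[4, 0, 0], 0],
    [[4, 0, 0], 0],
    [[4, 0, 0], 0],
    [[4, 0, 0], 0],
    [[2.5, 0, 0], 0],
    [[0, 0, 0], 0],
    [[0, 0, 0], 0]
  ],
  "hand": 1
}}

```text
time: 16.95
ee_pos: [0.7528, -0.0996, 0.3865]
eef_rot: [0.0, 1.0, -0.0, -0.001]
ft_force: [-0.5, -1.0, 0.9]
width: 0.0013
grip_force: 0.0
```

```bash
python3 - <<'E'
from h import *
from bench import r,vision
print(r.read_state()["ee_pos"],r.read_state()["width"])
s,t=load("scene5"),load("top5")
print(tri((s,(315.2,198.5)),(t,(279,122.7))),tri((s,(309.3,204.6)),(t,(279,130.7))))
E
```

```text
[ 0.75275423 -0.09962709  0.38647665] 0.001262080724706976
(array([ 0.71313359, -0.09721908,  0.32180624]), [3.1, 3.1]) (array([ 0.70291343, -0.09988887,  0.29801081]), [0.5, 0.5])
```

Request:
{"api": "drive_tool", "payload": {
  "series": [
    [[0, 0, -3], 0],
    [[0, 0, -3], 0],
    [[0, 0, -1.9], 0],
    [[-1.5, 0, 0], 0],
    [[-1.5, 0, 0], 0],
    [[-1.5, 0, 0], 0],
    [[-1.5, 0, 0], 0],
    [[-1.5, 0, 0], 0],
    [[-1.5, 0, 0], 0],
    [[-1.6, 0, 0], 0]
  ]
}}

```text
time: 18.2
ee_pos: [0.6456, -0.0989, 0.3091]
eef_rot: [-0.0, 1.0, 0.001, 0.001]
ft_force: [0.9, 0.0, 0.8]
width: 0.0007
grip_force: 0.4
```

Request:
{"api": "drive_tool", "payload": {
  "series": [
    [[-1.7, 0, 0.1], 0],
    [[-1.7, 0, 0.1], 0],
    [[-1.7, 0, -0.4], 0],
    [[-1.7, 0, -0.4], 0],
    [[-1.6, 0, -0.8], 0],
    [[-1.6, 0, -0.9], 0],
    [[-1.2, 0, -1.4], 0],
    [[-1.1, 0, -1.4], 0],
    [[-0.8, 0, -1.6], 0],
    [[-0.7, 0, -1.7], 0]
  ]
}}

```text
time: 19.45
ee_pos: [0.5077, -0.0988, 0.2242]
eef_rot: [-0.001, 1.0, 0.001, 0.001]
ft_force: [0.8, 0.4, 1.1]
width: 0.0002
grip_force: 0.1
```

Request:
{"api": "drive_tool", "payload": {
  "series": [
    [[-0.4, 0, -1.2], 0],
    [[-0.4, 0, -1.2], 0],
    [[-0.1, 0, -1.2], 0],
    [[-0.1, 0, -1], 0],
    [[-0.1, 0, -1], 0],
    [[0, 0, -1], 0],
    [[0, 0, -0.4], 0],
    [[0, 0, 0], 0],
    [[0, 0, 0], 0],
    [[0, 0, 0], 0]
  ]
}}

```text
time: 20.7
ee_pos: [0.498, -0.0993, 0.1549]
eef_rot: [0.0, 1.0, 0.0, 0.0]
ft_force: [0.4, 0.7, -0.2]
width: 0.0007
grip_force: 0.0
```

```bash
python3 - <<'E'
from h import *
from bench import r,vision
print(r.read_state()["ee_pos"],r.read_state()["ft_force"])
c=vision.camera("scene")["color"];w=wrist(vision,r)["color"]
a=cv2.resize(c[160:290,230:330],(460,598),interpolation=cv2.INTER_CUBIC);b=cv2.resize(w[130:280,200:360],(320,300));b=cv2.copyMakeBorder(b,0,298,0,0,0)
cv2.imwrite("pics/w6.png",np.hstack([a,b])[...,::-1])
E
```

```text
[ 0.49795918 -0.09932743  0.15485237] [ 0.35613935  0.65892797 -0.23984974]
```

View pics/w6.png

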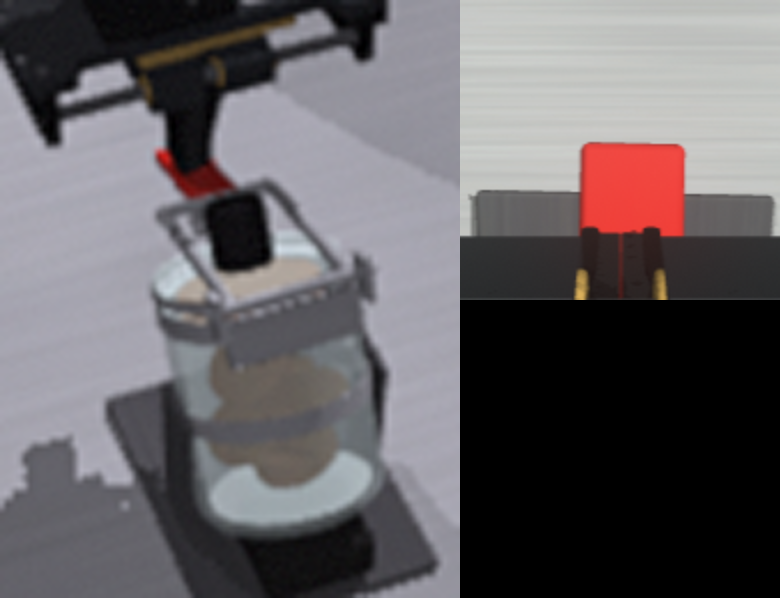

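The clamp is over the lid with the fingertips resting on the red tab, at about (200,175) in the left crop. Now I'll press it down.

Request:
{"api": "drive_tool", "payload": {
  "series": [
    [[0, 0, -0.6], 0],
    [[0, 0, -0.6], 0],
    [[0.1, 0, -0.4], 0],
    [[0, 0, -0.4], 0],
    [[0.1, 0, -0.3], 0],
    [[0, 0, -0.3], 0],
    [[0.1, 0, -0.3], 0],
    [[0.1, 0, -0.3], 0],
    [[0, 0, 0], 0],
    [[0, 0, 0], 0]
  ]
}}

```text
time: 22.05
ee_pos: [0.5015, -0.0993, 0.1225]
eef_rot: [0.0, 1.0, 0.0, -0.0]
ft_force: [-2.7, 0.2, 4.2]
width: 0.0003
grip_force: 2.6
```

Request:
{"api": "drive_tool", "payload": {
  "series": [
    [[0.1, 0, -0.2], 0],
    [[0, 0, -0.1], 0],
    [[0.1, 0, -0.1], 0],
    [[0, 0, -0.1], 0],
    [[0, 0, -0.1], 0],
    [[0, 0, 0], 0],
    [[0, 0, 0], 0],
    [[0, 0, 0], 0],
    [[0, 0, 0], 0],
    [[0, 0, 0], 0]
  ]
}}

```text
time: 23.3
ee_pos: [0.5025, -0.0994, 0.1206]
eef_rot: [0.001, 1.0, 0.002, -0.002]
ft_force: [-37.5, 6.7, 72.5]
width: 0.0002
grip_force: 40.8
```

Request:
{"api": "drive_tool", "payload": {
  "series": [
    [[0, 0, 0.5], 0],
    [[0, 0, 0.5], 0],
    [[0, 0, 2], 0],
    [[0, 0, 4], 0],
    [[-1, 0, 4], 0],
    [[-3, 0, 5], 0],
    [[-4, 0, 3], 0],
    [[0, 0, 0], 0],
    [[0, 0, 0], 0],
    [[0, 0, 0], 0]
  ]
}}

```text
time: 24.55
ee_pos: [0.424, -0.0991, 0.3054]
eef_rot: [-0.0, 1.0, -0.001, -0.001]
ft_force: [-0.1, 0.1, 0.0]
width: 0.0007
grip_force: 0.0
```

```bash
python3 - <<'E'
from h import *
from bench import r,vision
print(r.read_state()["ee_pos"],r.read_state()["ft_force"])
s=vision.camera("scene");c=s["color"];W=wrist(vision,r);w=W["color"];np.savez("w7.npz",**W);np.savez("scene7.npz",**s)
a=cv2.resize(c[160:290,230:330],(460,598),interpolation=cv2.INTER_CUBIC);b=cv2.resize(w[100:280,200:360],(320,360));b=cv2.copyMakeBorder(b,0,238,0,0,0)
cv2.imwrite("pics/w7.png",np.hstack([a,b])[...,::-1])
M=np.array([.586,-.099,.132]);u=np.array([.866,0,.5]);n=np.array([-.5,0,.866]);H=M+.062*u+.0135*n
for a_ in(0,.04,.12,.2):
    d=-np.cos(a_)*u+np.sin(a_)*n;o=np.sin(a_)*u+np.cos(a_)*n
    for R in(.168,):
        for C,nm in((W,"w"),(s,"s")):
            out=[]
            for off,y in((.004,.013),(.004,-.013)):
                X=H+R*d+off*o+[0,y,0];p=C["intrinsics"]@(C["R"]@X+C["t"]);out.append((p[:2]/p[2]).round(1).tolist())
            print(a_,nm,out)
def rd(im): a=im.astype(int);return (a[...,0]>90)&(a[...,0]>2.2*a[...,1])&(a[...,2]<100)
print(blobs(rd(w),2),blobs(rd(c)[150:290,230:330],2))
E
```

```text
[ 0.42396981 -0.0990907   0.30541676] [-0.13379189  0.09479017  0.00946916]
0 w [[292.5, 241.4], [267.8, 241.4]]
0 s [[273.1, 203.7], [263.7, 206.4]]
0.04 w [[292.7, 240.5], [267.6, 240.5]]
0.04 s [[272.7, 201.3], [263.2, 204.0]]
0.12 w [[293.1, 239.5], [267.1, 239.5]]
0.12 s [[271.9, 196.4], [262.3, 199.1]]
0.2 w [[293.6, 239.6], [266.6, 239.6]]
0.2 s [[271.2, 191.7], [261.5, 194.4]]
[(174, [280.9, 252.3], [271, 242, 24, 37])] [(42, [41.0, 57.5], [37, 54, 8, 8])]
```

View pics/w7.png

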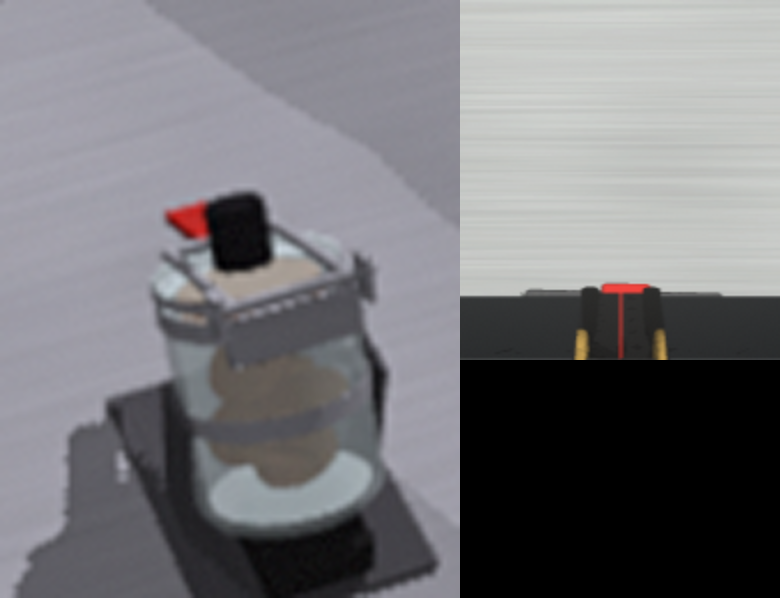

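The clamp is shut: the tab's end corners at scene (266,206) and (275,204) match the rows predicted for angle 0 to within half a pixel. The 72 N reading came from pressing against its stop after the snap. The lid is flush and the arm is clear, so I'm handing in.

```bash
python3 -c "
from bench import r
print(r.close_job())"
```

```text
the job is handed in; nothing more can be done
None
```

The lid is flush on the jar, the clamp looks snapped shut (its tab matches the closed position), the bystanders were left alone, and the job was handed in at about 25 s; the final press briefly read about 80 N at the wrist, under the 120 N limit.

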